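# Close, lock and check the light-curing box through its half-open sprung shutter

## Robot

A 6-joint arm with a two-finger parallel gripper is mounted at the origin on a cart in front of the work surface, level with it; the furniture and walls round the work are solid. World frame = base frame: x ahead of the robot, y to its left, z up, the work surface at z = 0. Lengths are in m, angles in rad, forces in N, time in s.
With the tool pointing down it reaches from about 0.35 to 0.975 m from the base axis. Payload 4.9 kg.
Tool frame: the origin (TCP) lies midway between the tips of the shut fingers; the grasp point (between the pads) lies 19 mm behind it; z points along the fingers, y is the line along which they close (so a half turn about z gives the same grasp; the last joint's range is limited). The gripper opens to 85 mm and grips with 20 to 120 N. Pads are 22 mm wide; open, the fingers measure 114 mm over their backs; the gripper's body (76 mm by 85 mm) begins 54 mm behind the grasp point. The pads swing forward as they close: fully open they stand 13 mm farther back than shut.
Start: joints at [1.151, 0.053, 1.613, -0, 1.476, -0.119], TCP at [0.185, 0.597, 0.231] pointing down, gripper open.
Joint ranges: [-3.01, 3.01], [-1.01, 2.22], [0.06, 2.58], [-1.02, 4.17], [0.09, 2.62], [-3.14, 3.14]. Speed limits (rad/s): [2.57, 2.57, 3.14, 3.14, 3.14, 3.14].

## Interface

Orientations are given as a rotation vector (axis times angle).
In Python, from station import ctrl gives the robot as it stands.
- The arm moves only by the shell command python3 -m handwheel 'ROWS' [FORCE]. ROWS is JSON, a list of rows, each an object with "gripper": the gripper command: -1 is fully open, 1 is shut, values between are in proportion; "offset": the shift along the tool's x, y, z in mm, a list of three; "rotation": the turn, a rotation vector about the tool's x, y, z in rad, a list of three. A call has exactly 8 rows; each row is the pose to reach, as a shift and turn from the pose commanded when the call began, along the tool's axes at that moment; what a row does not reach only later rows make up. A row lasts 1/8 s, in which the tool goes at most 62.5 mm and 10.7 degrees, less where a joint would pass 70% of its speed; a pose out of reach is approached as far as the arm can. A call with a gripper value outside its range is refused whole. The fingers move at their own pace and stop on an object; FORCE is the grip in N (left out, the last holds). Time passes only in rows, so rows that repeat a pose let the fingers close, or fill a call up. It gives the time, the measured TCP pose, the force, the opening and the grip force at its end, in the units of the state.
- ctrl.get_obs(): the state, without advancing time (a new reading comes with each control period).
- ctrl.get_image(name): name is "scene" or "top"; returns a dict with "image" (384x512x3 uint8, red, green, blue), "fovy" (degrees; the focal length in pixels is half the picture's height over the tangent of half this angle, whatever the lens; pixels are square), "cx", "cy" (the principal point, pixels), "k1" (the pictures are not rectified: a ray, as slopes to the right and down, at radius r is drawn at 1 + k1 r^2 times it, then the intrinsics apply), "xyz" and "attitude" of the camera in the world. Camera axes: x right, y up, looking along -z (the intrinsics and any distortion apply to the point x, -y, -z); pixel columns grow to the right and rows downward; lengths in m; the calibration is good to about 2 mm. A picture is of the moment at which its call begins. There is no depth.
- ctrl.finish_job(): hands the job in; it is judged then, once.
The state is a dict: "t": time; "q": joint angles; "dq": joint speeds; "effort": joint torques, N m; "tool_pos": TCP position; "tool_rot": TCP orientation; "contact_force": force on the tool from outside, world axes, zero at the start; "wrist_torque": the same for the moment, N m; "opening": finger opening in m; "grip_force": force on a finger pad.
Only numpy, scipy, OpenCV 4.12 (cv2) and the standard library are available. Lean on these libraries where they do the work, as an engineer would, in place of code of your own. Each camera call takes 0.05 s, during which the arm holds its last target. There are 200 camera calls.

## Task

On the light-curing box, push the drawer with the impression tray fully home, then turn the latch as far as it goes so that its nose lies in front of the drawer's stud; keep the window shutter shut until the drawer is locked. Then take the shutter by its upright grip, slide it against its spring to half of its travel, where the grip is in line with the two index ribs on its rails, and finish holding it there: do not let go at the end. Leave the loose plaster model, glass dish and bur box beside it where they are.

Things in the scene. Friction and masses are not known exactly. Their poses are not given: they have to be found in the camera images.
- curing_box: White light-curing box, fixed on the worktop, 150 (own x) x 180 (own y) x 70 mm high. Origin: centre of its underside; own x points from its front (drawer side, facing the robot) to its back, own y to its left, z up. The dark shutter on top covers a 60 mm (y) x 50 mm (x) window and runs between two rails, tops at z 78 mm. A grey block 12 mm high stands at own (25, 67) mm.
- drawer (a joint): Drawer slide, m: 0 = fully home, grows as the drawer comes out of the front along own -x of the box (stop at 0.06); starts 0.025 to 0.045 out. Sliding friction about 2 N, no spring; it stays where it is left.
- drawer_face (a point): Point at z 50 mm on the middle of the drawer's flat front face, which is 174 mm wide and spans z 14 to 66 mm; when home it lies at own x = -87 mm of the box. A pull ledge 12 mm deep, 70 mm wide, juts out of it at z 15 to 21 mm; a lock stud 18 mm wide stands on its top edge in the middle, top at z 82 mm. Axes as the box's.
- latch (a joint): Latch hinge, vertical axis, rad. At 0 the nose points 10 degrees forward of the box's own +y; turned counter-clockwise (from above) it grows to 1.4 (stop, locked), where the nose points straight out of the front, own -x, in front of the stud. Starts at 0 to 0.35. Friction 0.06 N m, no spring.
- latch_grip (a point): On the latch's vertical axis (own (-57, 0) mm of the box), at the top of its upright grey thumb bar, z = 121 mm. The bar is 38 mm long, 10 mm thick and spans z 89 to 121 mm; own x is the direction of the bar and of the nose, which turns with the latch. The steel nose below it (z 73 to 91 mm) reaches 43 mm from the axis.
- shutter (a joint): Shutter slide, m: 0 = shut, grows as the plate slides along own +y of the box to its stop at 0.06; half travel is 0.03. A spring drives it shut: about 3 N at 0, 7 N at 0.03, 11 N at 0.06; it springs shut when let go.
- shutter_grip (a point): Grey upright grip on the shutter plate: a bar 28 mm along box x, 10 mm thick along box y, 34 mm high. Point: centre of its foot, at z 75.5 mm (top at z 109.5). Shut, it stands at own (25, -45) mm of the box; at half travel it is in line with the two small dark index ribs on the rails, at own y = -15 mm. The plate beside its foot is at z 75.5 mm.
- plaster_model: Bystander: loose plaster model of a jaw, 48 x 60 x 29 mm, origin at the centre of its underside.
- dappen_2: Bystander: loose small glass dappen dish, 37 x 37 x 26 mm, origin at the centre of its underside.
- bur_box: Bystander: loose blue bur box with clear lid, 66 x 80 x 30 mm, origin at the centre of its underside.

How it is judged:
On the way, in this order (a step that is already met when the one before it is completed fails the run):
1. the drawer is pushed home, with the latch still unlocked (value of joint drawer below 0.004 m and value of joint latch below 1.1 rad), for 0.2 s.
2. the latch is turned to its locked end (value of joint drawer below 0.005 m and value of joint latch above 1.25 rad), for 0.2 s.
At the end, for the whole second after the job is handed in: The drawer is within 5 mm of home, the latch is turned beyond 1.25 of its 1.4 rad, and the fingers hold the shutter grip (more than 2 N) with the shutter still at 24 to 36 mm of its 60 mm travel through the last second (all of step 2 and value of joint shutter between 0.024 and 0.036 m and velocity of joint shutter between -0.01 and 0.01 m/s and contact force between the fingers and shutter above 2 N); the arm keeps its last pose, push and grip.
It fails at once if the shutter is opened (more than 8 mm) before the latch is locked (value of joint shutter above 0.008 m and value of joint latch below 1.2 rad).
It fails at once if the plaster model is moved more than 20 mm (distance of plaster_model from where it was at the start of the episode above 0.02 m).
It fails at once if the dappen is moved more than 20 mm (distance of dappen_2 from where it was at the start of the episode above 0.02 m).
It fails at once if the bur box is moved more than 20 mm (distance of bur_box from where it was at the start of the episode above 0.02 m).
It also fails if it takes over 58 s, if anything falls off the work surface, if the arm or the gripper's body presses on something with over 40 N, if the wrist force passes 120 N, or if a joint passes its speed limit or range.

## Working session

There is one attempt and no reset: what is moved stays moved. The work goes in short steps, Python scripts to look and compute and a shell command to move; the robot and the scene stay as the last step left them, time stands still between calls to the robot, and variables do not carry over. Pictures are saved under pics/ and viewed, at most 10 in all, crops included, and the job is handed in when it is done.

```bash
mkdir -p pics
python3 - <<'E'
from station import ctrl
import cv2
o=ctrl.get_obs(); print({k:o[k] for k in('t','tool_pos','tool_rot','contact_force','opening')})
for n in('scene','top'):
    d=ctrl.get_image(n); cv2.imwrite(f'pics/{n}0.png',d['image'][:,:,::-1]); print(n,{k:v for k,v in d.items() if k!='image'})
E
```

```text
{'t': 0.0, 'tool_pos': array([0.18490763, 0.59638116, 0.23007369]), 'tool_rot': array([-4.70607185e-01, -3.10558118e+00,  3.03643998e-03]), 'contact_force': array([0.46546959, 0.75118137, 0.21531308]), 'opening': 0.08544262696060173}
scene {'fovy': 42.530428561816635, 'cx': 245.73363906222843, 'cy': 195.32243098145312, 'k1': -0.15325549845809447, 'xyz': array([ 0.40495441, -0.58223884,  1.13543168]), 'attitude': array([ 0.55332519, -0.07347505, -0.1985444 ])}
top {'fovy': 42.56068361178976, 'cx': 256.4905953556394, 'cy': 192.8454706012442, 'k1': -0.10573338409581094, 'xyz': array([0.40319168, 0.01125468, 1.34425641]), 'attitude': array([ 0.07452053, -0.0790729 , -1.57191081])}
```

View pics/scene0.png

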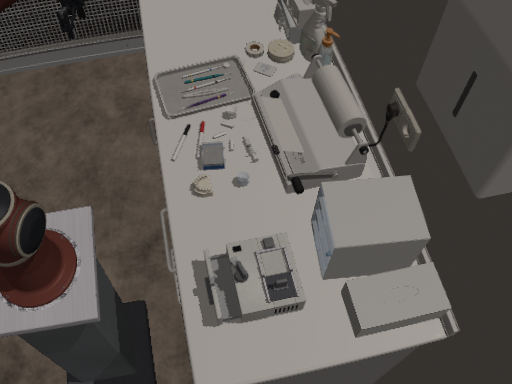

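View pics/top0.png

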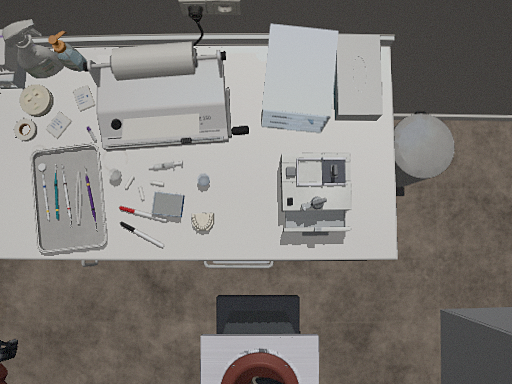

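The box is at scene px (205–300, 235–315) and top px (280–350, 152–235), with the drawer out toward the robot. The model, dish and bur box are on the robot's left side, well away from it. I'll enlarge both views next.

Run:
```python
import cv2
a=cv2.imread('pics/scene0.png')[225:325,195:315]; b=cv2.imread('pics/top0.png')[145:245,265:365]
cv2.imwrite('pics/sc.png',cv2.resize(a,None,fx=6,fy=6,interpolation=cv2.INTER_CUBIC)); cv2.imwrite('pics/tc.png',cv2.resize(b,None,fx=6,fy=6,interpolation=cv2.INTER_CUBIC))
```

```text
(no output)
```

View pics/sc.png

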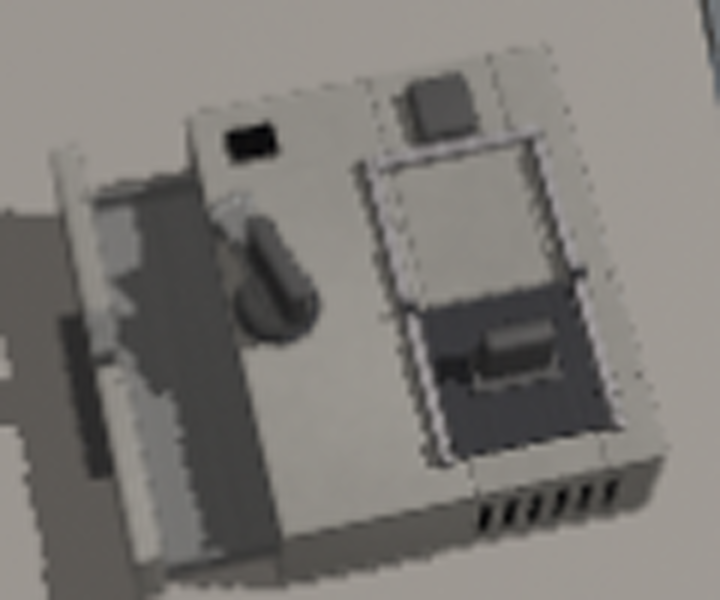

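View pics/tc.png

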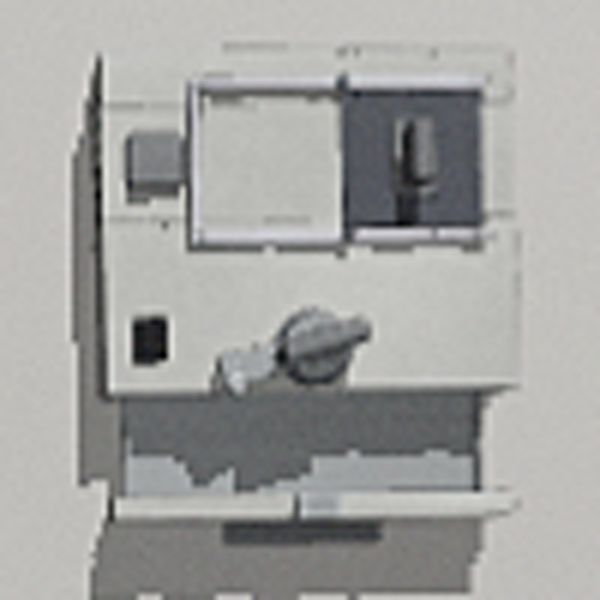

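The scene crop shows the box's top corners at (192,118), (280,540), (663,455) and (548,50), and the shutter grip top at (520,335). In the top crop the corners are at (105,390), (518,385), (512,45) and (98,50), the grip at (422,150) and the stud at (320,503). The latch nose points left and forward.

```bash
cat > cam.py <<'E'
import numpy as np
from scipy.spatial.transform import Rotation as R
from scipy.optimize import least_squares
C={'s':dict(f=192/np.tan(np.radians(42.530428561816635)/2),c=(245.7336,195.3224),k=-0.153255,p=np.array([.40495441,-.58223884,1.13543168]),R=R.from_rotvec([.55332519,-.07347505,-.1985444]).as_matrix()),
't':dict(f=192/np.tan(np.radians(42.56068361178976)/2),c=(256.4906,192.8455),k=-0.105733,p=np.array([.40319168,.01125468,1.34425641]),R=R.from_rotvec([.07452053,-.0790729,-1.57191081]).as_matrix())}
def proj(n,P):
    c=C[n]; v=c['R'].T@(np.asarray(P)-c['p']); s=np.array([v[0],-v[1]])/-v[2]
    return s*(1+c['k']*(s@s))*c['f']+c['c']
def cr(n,u,v,k=6):
    o={'s':(195,225),'t':(265,145)}[n]; return np.array([(u+.5)/k-.5+o[0],(v+.5)/k-.5+o[1]])
def tri(a,b): return least_squares(lambda P:np.r_[proj('s',P)-a,proj('t',P)-b],[.5,-.2,.05]).x
E
python3 - <<'E'
from cam import *
F={'fl':((-75,90,70),(192,118),(105,390)),'fr':((-75,-90,70),(280,540),(518,385)),'br':((75,-90,70),(663,455),(512,45)),'bl':((75,90,70),(548,50),(98,50)),
'grip':((25,-45,109.5),(520,335),(422,150)),'block':((25,67,82),(440,95),(155,162)),'rib1':((-5+0,-15,78),(400,308),(343,250)),'rib2':((55,-15,78),(577,270),(343,80))}
for n,(o,a,b) in F.items(): print(n,tri(cr('s',*a),cr('t',*b)).round(4))
for n,a,b in(('dl',(60,150),(110,500)),('dr',(140,575),(518,495)),('stud',(105,352),(322,500))): print(n,tri(cr('s',*a),cr('t',*b)).round(4))
def W(x,o): return np.r_[x[:2],x[3]]+R.from_euler('z',x[2]).apply(np.array(o)/1000)
def res(x): return np.concatenate([np.r_[proj('s',W(x,o))-cr('s',*a),proj('t',W(x,o))-cr('t',*b)] for n,(o,a,b) in F.items() if 'rib' not in n])
s=least_squares(res,[.6,-.2,0,0],loss='soft_l1'); print(s.x.round(4),res(s.x).reshape(-1,4).round(1))
E
```

```text
fl [ 0.4853 -0.0592  0.0629]
fr [ 0.4854 -0.2391  0.0645]
br [ 0.6336 -0.2384  0.0714]
bl [ 0.6345 -0.0573  0.0617]
grip [ 0.5847 -0.1925  0.1046]
block [ 0.5818 -0.0802  0.0862]
rib1 [ 0.5461 -0.1619  0.0771]
rib2 [ 0.6175 -0.1623  0.082 ]
dl [ 0.4341 -0.0612  0.0595]
dr [ 0.4344 -0.2396  0.057 ]
stud [ 0.4351 -0.1526  0.0659]
[ 0.5594 -0.1482  0.0085 -0.0043] [[-0.9 -0.5 -0.1  0.4]
 [ 0.2 -0.3 -0.   0.4]
 [ 0.7  0.3 -0.8  0.4]
 [-0.1 -0.6  0.2  0.1]
 [-0.2  0.2  0.2 -0.4]
 [ 0.6  1.8  0.1 -0.5]]
```

Box fit: origin at (0.559, -0.148), yaw about 0.0085 rad, residuals mostly under 1 px. The triangulated heights agree with the text to within about 8 mm. The drawer is about 37 mm out and the latch is at about 0.2 rad. Next I need a helper that gives offsets in tool axes.

```bash
cat > to.py <<'E'
import sys
from station import ctrl
from cam import *
B=np.array([.5594,-.1482,0]); YAW=.0085
def box(*o): return B+R.from_euler('z',YAW).apply(np.array(o)/1000)
def tgt(yaw): # tool x at yaw, z down
    return R.from_euler('z',yaw)*R.from_euler('x',np.pi)
def step(P,yaw,frm=None):
    o=ctrl.get_obs(); T,Q=(np.array(o['tool_pos']),R.from_rotvec(o['tool_rot'])) if frm is None else frm
    G=tgt(yaw); print('off',(Q.inv().apply(P-T)*1000).round(0),'rot',(Q.inv()*G).as_rotvec().round(3)); return np.array(P),G
E
python3 - <<'E'
from to import *
y=np.pi+YAW
o=ctrl.get_obs(); f=(o['tool_pos'],R.from_rotvec(o['tool_rot']))
a=step([.42,.25,.25],y); step([.42,.08,.25],y)
p=np.array([.375,-.21,.2]); step(p,y,a)
step([.375,-.21,.045],y,(p,a[1])); print(box(-87,-60,45),box(-57,0,94),box(25,-45,84))
E
```

```text
off [-327. -261.  -19.] rot [-0.002 -0.001 -0.309]
off [-378. -424.  -19.] rot [-0.002 -0.001 -0.309]
off [  49. -460.   50.] rot [0. 0. 0.]
off [ -0.  -0. 155.] rot [0. 0. 0.]
[ 0.47291314 -0.20893732  0.045     ] [ 0.50240206 -0.14868449  0.094     ] [ 0.58478159 -0.19298588  0.084     ]
```

```bash
python3 -m handwheel '[{"gripper":1,"offset":[-50,-40,-19],"rotation":[0,0,-0.1]},{"gripper":1,"offset":[-95,-78,-19],"rotation":[0,0,-0.2]},{"gripper":1,"offset":[-140,-115,-19],"rotation":[0,0,-0.309]},{"gripper":1,"offset":[-185,-150,-19],"rotation":[0,0,-0.309]},{"gripper":1,"offset":[-230,-187,-19],"rotation":[0,0,-0.309]},{"gripper":1,"offset":[-275,-224,-19],"rotation":[0,0,-0.309]},{"gripper":1,"offset":[-327,-261,-19],"rotation":[0,0,-0.309]},{"gripper":1,"offset":[-327,-261,-19],"rotation":[0,0,-0.309]}]' 40
python3 -m handwheel '[{"gripper":1,"offset":[0,-60,0],"rotation":[0,0,0]},{"gripper":1,"offset":[6,-120,6],"rotation":[0,0,0]},{"gripper":1,"offset":[12,-180,12],"rotation":[0,0,0]},{"gripper":1,"offset":[18,-240,18],"rotation":[0,0,0]},{"gripper":1,"offset":[24,-300,24],"rotation":[0,0,0]},{"gripper":1,"offset":[32,-355,32],"rotation":[0,0,0]},{"gripper":1,"offset":[40,-410,40],"rotation":[0,0,0]},{"gripper":1,"offset":[49,-460,50],"rotation":[0,0,0]}]'
python3 - <<'E'
from to import *
step([.375,-.21,.045],np.pi+YAW); print(ctrl.get_obs()['tool_pos'],ctrl.get_obs()['q'])
E
```

```text
t: 1.1
tool_pos: [0.4218, 0.2477, 0.2498]
tool_rot: [0.003, -3.141, 0.001]
contact_force: [-0.1, 1.0, -0.9]
opening: -0.0001
grip_force: 0.0
t: 2.1
tool_pos: [0.3748, -0.2106, 0.2001]
tool_rot: [-0.014, 3.141, 0.0]
contact_force: [1.5, -0.5, -0.1]
opening: 0.0002
grip_force: 0.0
off [ -0.   1. 155.] rot [0.    0.001 0.   ]
[ 0.3748011  -0.21055642  0.20008568] [-6.85693364e-01 -4.26669346e-01  2.08155465e+00  5.78968381e-04
  1.48610024e+00 -2.26542709e+00]
```

```bash
python3 -m handwheel '[{"gripper":1,"offset":[0,0,40],"rotation":[0,0,0]},{"gripper":1,"offset":[0,0,80],"rotation":[0,0,0]},{"gripper":1,"offset":[0,0,120],"rotation":[0,0,0]},{"gripper":1,"offset":[0,0,145],"rotation":[0,0,0]},{"gripper":1,"offset":[0,0,155],"rotation":[0,0,0]},{"gripper":1,"offset":[-15,0,155],"rotation":[0,0,0]},{"gripper":1,"offset":[-30,0,155],"rotation":[0,0,0]},{"gripper":1,"offset":[-40,0,155],"rotation":[0,0,0]}]'
python3 -m handwheel '[{"gripper":1,"offset":[-6,0,0],"rotation":[0,0,0]},{"gripper":1,"offset":[-12,0,0],"rotation":[0,0,0]},{"gripper":1,"offset":[-18,0,0],"rotation":[0,0,0]},{"gripper":1,"offset":[-24,0,0],"rotation":[0,0,0]},{"gripper":1,"offset":[-30,0,0],"rotation":[0,0,0]},{"gripper":1,"offset":[-36,0,0],"rotation":[0,0,0]},{"gripper":1,"offset":[-41,0,0],"rotation":[0,0,0]},{"gripper":1,"offset":[-44,0,0],"rotation":[0,0,0]}]'
```

```text
t: 3.1
tool_pos: [0.4173, -0.2099, 0.0469]
tool_rot: [-0.014, 3.139, -0.003]
contact_force: [-0.1, -0.3, 0.1]
opening: 0.0
grip_force: 0.0
t: 4.1
tool_pos: [0.4592, -0.2088, 0.0452]
tool_rot: [0.013, -3.141, -0.0]
contact_force: [-2.0, 0.4, 0.9]
opening: 0.0003
grip_force: 1.1
```

```bash
python3 -m handwheel '[{"gripper":1,"offset":[-1,0,0],"rotation":[0,0,0]},{"gripper":1,"offset":[-2,0,0],"rotation":[0,0,0]},{"gripper":1,"offset":[-3,0,0],"rotation":[0,0,0]},{"gripper":1,"offset":[-4,0,0],"rotation":[0,0,0]},{"gripper":1,"offset":[-5,0,0],"rotation":[0,0,0]},{"gripper":1,"offset":[-5,0,0],"rotation":[0,0,0]},{"gripper":1,"offset":[-5,0,0],"rotation":[0,0,0]},{"gripper":1,"offset":[-5,0,0],"rotation":[0,0,0]}]'
```

```text
t: 5.1
tool_pos: [0.4613, -0.2088, 0.0452]
tool_rot: [0.014, -3.134, -0.001]
contact_force: [-13.0, 0.5, 9.7]
opening: 0.0001
grip_force: 6.6
```

```bash
python3 -m handwheel '[{"gripper":0.1,"offset":[20,0,0],"rotation":[0,0,0]},{"gripper":0.1,"offset":[45,0,0],"rotation":[0,0,0]},{"gripper":0.1,"offset":[60,0,-50],"rotation":[0,0,0]},{"gripper":0.1,"offset":[60,0,-110],"rotation":[0,0,0]},{"gripper":0.1,"offset":[60,40,-165],"rotation":[0,0,0]},{"gripper":0.1,"offset":[60,100,-165],"rotation":[0,0,0]},{"gripper":0.1,"offset":[60,160,-165],"rotation":[0,0,0]},{"gripper":0.1,"offset":[60,220,-165],"rotation":[0,0,0]}]'
python3 - <<'E'
from station import ctrl
import cv2,numpy as np
a=ctrl.get_image('scene')['image'][225:325,195:315,::-1]; b=ctrl.get_image('top')['image'][145:245,265:365,::-1]
cv2.imwrite('pics/sc1.png',a);cv2.imwrite('pics/tc1.png',b)
cv2.imwrite('pics/both1.png',np.hstack([cv2.resize(x,(400,int(400*x.shape[0]/x.shape[1])+(67 if i==0 else 0)) if 0 else (400,400),interpolation=cv2.INTER_CUBIC) for i,x in enumerate((a[:,:100],b))]))
print(ctrl.get_obs()['tool_pos'],ctrl.get_obs()['opening'])
E
```

```text
t: 6.1
tool_pos: [0.4025, 0.0123, 0.2111]
tool_rot: [-0.011, 3.138, 0.0]
contact_force: [0.7, 0.7, -0.6]
opening: 0.0384
grip_force: 0.0
[0.4021327  0.01542288 0.21067824] 0.03860654869410589
```

View pics/both1.png

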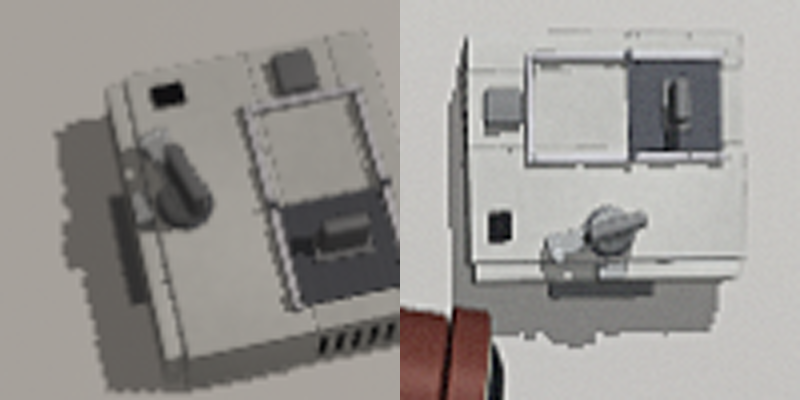

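The drawer is home, with its face flush against the body. In the top half the bar runs from about (590,235) to (645,218), and in the scene half from (172,150) to (205,207). Triangulating the bar ends gives its axis and direction.

Run:
```python
from to import *
e1=tri(cr('s',172,150,4),cr('t',187,236,4)); e2=tri(cr('s',205,207,4),cr('t',244,219,4))
d=e1-e2; yaw=np.arctan2(d[1],d[0]); print(e1,e2,(e1+e2)/2,np.linalg.norm(d),np.degrees(yaw),'latch',yaw-YAW-np.radians(100))
# predicted bar ends for candidate latch values (z121)
for q in(0,.1,.2,.3):
    a=YAW+np.radians(100)+q; c=box(-57,0,118); u=np.array([np.cos(a),np.sin(a),0])*.019
    print(q,[((proj(n,P)-np.array({'s':(195,225),'t':(265,145)}[n])+.5)*4).round(0) for n in'st' for P in(c+u,c-u)])
for q in(.1,.2,.25):
    yaw=np.radians(100)+q+YAW; step(box(-57,0,150),yaw);
```

```text
[ 0.49766076 -0.1306498   0.10831635] [ 0.50885574 -0.16727955  0.10547424] [ 0.50325825 -0.14896468  0.10689529] 0.038407600352799824 106.9944795659568 latch 0.11357669788940994
0 [array([173., 142.]), array([199., 200.]), array([188., 232.]), array([248., 221.])]
0.1 [array([170., 144.]), array([202., 199.]), array([189., 235.]), array([247., 218.])]
0.2 [array([167., 145.]), array([205., 197.]), array([190., 238.]), array([246., 215.])]
0.3 [array([165., 147.]), array([208., 195.]), array([191., 240.]), array([245., 212.])]
off [ -97. -166.   61.] rot [3.000e-03 1.000e-03 1.305e+00]
off [ -97. -166.   61.] rot [3.000e-03 1.000e-03 1.205e+00]
off [ -97. -166.   61.] rot [3.000e-03 1.000e-03 1.155e+00]
```

```bash
python3 -m handwheel '[{"gripper":0.1,"offset":[-12,-25,0],"rotation":[0,0,0.16]},{"gripper":0.1,"offset":[-24,-50,0],"rotation":[0,0,0.32]},{"gripper":0.1,"offset":[-40,-80,0],"rotation":[0,0,0.48]},{"gripper":0.1,"offset":[-60,-110,10],"rotation":[0,0,0.64]},{"gripper":0.1,"offset":[-80,-140,20],"rotation":[0,0,0.8]},{"gripper":0.1,"offset":[-97,-166,30],"rotation":[0,0,0.96]},{"gripper":0.1,"offset":[-97,-166,45],"rotation":[0,0,1.12]},{"gripper":0.1,"offset":[-97,-166,61],"rotation":[0,0,1.28]}]'
python3 - <<'E'
from to import *
step(box(-57,0,96),np.radians(100)+.12+YAW)
E
```

```text
t: 7.2
tool_pos: [0.5009, -0.1562, 0.1489]
tool_rot: [1.874, 2.52, 0.001]
contact_force: [-0.6, 0.1, 0.9]
opening: 0.0386
grip_force: 0.0
off [ 7.  4. 53.] rot [ 0.001  0.001 -0.011]
```

```bash
python3 -m handwheel '[{"gripper":0.1,"offset":[5,3,3],"rotation":[0,0,0]},{"gripper":0.1,"offset":[5,3,6],"rotation":[0,0,0]},{"gripper":0.1,"offset":[5,3,10],"rotation":[0,0,0]},{"gripper":0.1,"offset":[5,3,15],"rotation":[0,0,0]},{"gripper":0.1,"offset":[5,3,15],"rotation":[0,0,0]},{"gripper":0.1,"offset":[5,3,15],"rotation":[0,0,0]},{"gripper":0.1,"offset":[5,3,15],"rotation":[0,0,0]},{"gripper":0.1,"offset":[5,3,15],"rotation":[0,0,0]}]'
python3 - <<'E'
from to import *
step(box(-57,0,96),np.radians(100)+.12+YAW)
E
```

```text
t: 8.2
tool_pos: [0.502, -0.149, 0.1345]
tool_rot: [1.866, 2.527, 0.0]
contact_force: [-0.9, 0.5, -0.1]
opening: 0.0387
grip_force: 0.0
off [ 0.  1. 38.] rot [ 0.     0.    -0.004]
```

Aligned; descend and close.

```bash
python3 -m handwheel '[{"gripper":0.1,"offset":[0,1,12],"rotation":[0,0,0]},{"gripper":0.1,"offset":[0,1,24],"rotation":[0,0,0]},{"gripper":0.1,"offset":[0,1,34],"rotation":[0,0,0]},{"gripper":0.1,"offset":[0,1,38],"rotation":[0,0,0]},{"gripper":0.1,"offset":[0,1,38],"rotation":[0,0,0]},{"gripper":1,"offset":[0,1,38],"rotation":[0,0,0]},{"gripper":1,"offset":[0,1,38],"rotation":[0,0,0]},{"gripper":1,"offset":[0,1,38],"rotation":[0,0,0]}]' 40
python3 -m handwheel '[{"gripper":1,"offset":[0,0,0],"rotation":[0,0,0]},{"gripper":1,"offset":[0,0,0],"rotation":[0,0,0]},{"gripper":1,"offset":[0,0,0],"rotation":[0,0,-0.05]},{"gripper":1,"offset":[0,0,0],"rotation":[0,0,-0.1]},{"gripper":1,"offset":[0,0,0],"rotation":[0,0,-0.15]},{"gripper":1,"offset":[0,0,0],"rotation":[0,0,-0.2]},{"gripper":1,"offset":[0,0,0],"rotation":[0,0,-0.25]},{"gripper":1,"offset":[0,0,0],"rotation":[0,0,-0.3]}]'
```

```text
t: 9.2
tool_pos: [0.5018, -0.1493, 0.097]
tool_rot: [-1.865, -2.526, 0.004]
contact_force: [-6.6, -1.6, 4.1]
opening: 0.0094
grip_force: 40.0
t: 10.2
tool_pos: [0.5018, -0.1492, 0.097]
tool_rot: [-1.464, -2.777, 0.004]
contact_force: [-5.9, -1.3, 4.2]
opening: 0.0092
grip_force: 40.0
```

```bash
python3 -m handwheel '[{"gripper":1,"offset":[0,0,0],"rotation":[0,0,-0.12]},{"gripper":1,"offset":[0,0,0],"rotation":[0,0,-0.24]},{"gripper":1,"offset":[0,0,0],"rotation":[0,0,-0.36]},{"gripper":1,"offset":[0,0,0],"rotation":[0,0,-0.48]},{"gripper":1,"offset":[0,0,0],"rotation":[0,0,-0.6]},{"gripper":1,"offset":[0,0,0],"rotation":[0,0,-0.72]},{"gripper":1,"offset":[0,0,0],"rotation":[0,0,-0.82]},{"gripper":1,"offset":[0,0,0],"rotation":[0,0,-0.9]}]'
python3 -m handwheel '[{"gripper":1,"offset":[0,0,0],"rotation":[0,0,-0.03]},{"gripper":1,"offset":[0,0,0],"rotation":[0,0,-0.06]},{"gripper":1,"offset":[0,0,0],"rotation":[0,0,-0.09]},{"gripper":1,"offset":[0,0,0],"rotation":[0,0,-0.12]},{"gripper":1,"offset":[0,0,0],"rotation":[0,0,-0.13]},{"gripper":1,"offset":[0,0,0],"rotation":[0,0,-0.13]},{"gripper":1,"offset":[0,0,0],"rotation":[0,0,-0.13]},{"gripper":1,"offset":[0,0,0],"rotation":[0,0,-0.13]}]'
python3 - <<'E'
from to import *
o=ctrl.get_obs(); x=R.from_rotvec(o['tool_rot']).as_matrix()[:,0]; print(np.degrees(np.arctan2(x[1],x[0])-YAW)%360,o['wrist_torque'],o['contact_force'],o['q'])
E
```

```text
t: 11.2
tool_pos: [0.5018, -0.1491, 0.097]
tool_rot: [-0.108, -3.137, 0.001]
contact_force: [-6.2, -0.6, 5.2]
opening: 0.0091
grip_force: 40.0
t: 12.2
tool_pos: [0.5018, -0.1491, 0.0971]
tool_rot: [0.087, -3.138, 0.0]
contact_force: [-5.9, -1.1, 5.0]
opening: 0.0095
grip_force: 49.7
182.67737099476352 [-0.1383184   0.97420928 -0.98645104] [-5.88774019 -1.14967629  4.98402651] [-4.30328032e-01 -6.49451674e-02  1.96350812e+00 -1.38401319e-03
  1.24535243e+00 -2.05590937e+00]
```

```bash
python3 -m handwheel '[{"gripper":0.1,"offset":[0,0,0],"rotation":[0,0,0.03]},{"gripper":0.1,"offset":[0,0,0],"rotation":[0,0,0.03]},{"gripper":0.1,"offset":[0,0,0],"rotation":[0,0,0.03]},{"gripper":0.1,"offset":[0,0,-20],"rotation":[0,0,0.03]},{"gripper":0.1,"offset":[0,0,-45],"rotation":[0,0,0.05]},{"gripper":0.1,"offset":[0,0,-65],"rotation":[0,0,0.05]},{"gripper":0.1,"offset":[0,0,-65],"rotation":[0,0,0.05]},{"gripper":0.1,"offset":[0,0,-65],"rotation":[0,0,0.05]}]'
python3 - <<'E'
from to import *
step(box(25,-45,150),np.pi+YAW)
E
```

```text
t: 13.2
tool_pos: [0.5024, -0.1484, 0.1604]
tool_rot: [0.013, -3.14, -0.001]
contact_force: [0.3, -0.2, -0.3]
opening: 0.0386
grip_force: 0.0
off [-82. -45.  10.] rot [ 0.001 -0.001 -0.   ]
```

```bash
python3 -m handwheel '[{"gripper":0.1,"offset":[-20,-12,0],"rotation":[0,0,0]},{"gripper":0.1,"offset":[-42,-24,0],"rotation":[0,0,0]},{"gripper":0.1,"offset":[-64,-36,0],"rotation":[0,0,0]},{"gripper":0.1,"offset":[-82,-45,0],"rotation":[0,0,0]},{"gripper":0.1,"offset":[-82,-45,5],"rotation":[0,0,0]},{"gripper":0.1,"offset":[-82,-45,10],"rotation":[0,0,0]},{"gripper":0.1,"offset":[-82,-45,10],"rotation":[0,0,0]},{"gripper":0.1,"offset":[-82,-45,10],"rotation":[0,0,0]}]'
python3 - <<'E'
from to import *
import cv2
step(box(25,-45,85),np.pi+YAW); 
a=ctrl.get_image('scene')['image'][225:325,195:315,::-1]
cv2.imwrite('pics/sc2.png',cv2.resize(a,None,fx=6,fy=6,interpolation=cv2.INTER_CUBIC))
E
```

```text
t: 14.2
tool_pos: [0.5848, -0.1927, 0.1512]
tool_rot: [0.013, -3.141, -0.0]
contact_force: [0.4, -0.1, -0.2]
opening: 0.0382
grip_force: 0.0
off [-0. -0. 66.] rot [ 0. -0. -0.]
```

View pics/sc2.png

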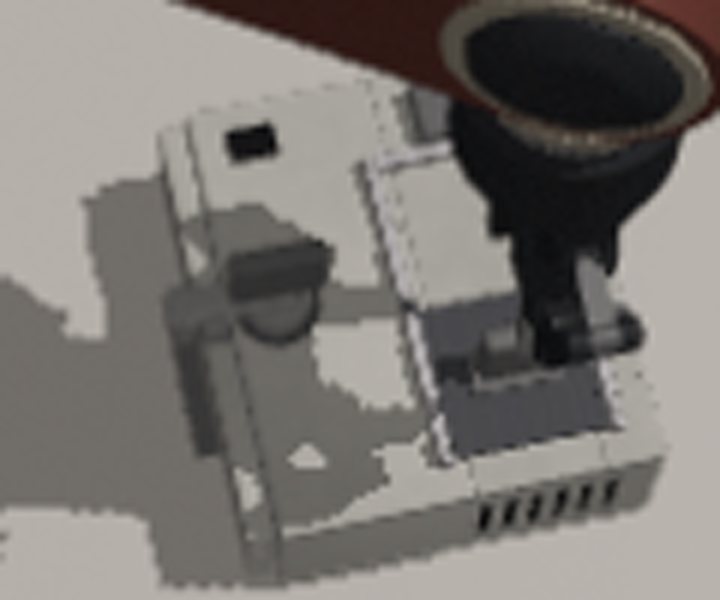

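The latch bar at (280,265) now lies along box x, with the nose over the front at (195,310). So the drawer is locked and the shutter is still shut. The gripper is above the shutter grip; I'll descend and close.

```bash
python3 -m handwheel '[{"gripper":0.1,"offset":[0,0,18],"rotation":[0,0,0]},{"gripper":0.1,"offset":[0,0,36],"rotation":[0,0,0]},{"gripper":0.1,"offset":[0,0,52],"rotation":[0,0,0]},{"gripper":0.1,"offset":[0,0,62],"rotation":[0,0,0]},{"gripper":0.1,"offset":[0,0,66],"rotation":[0,0,0]},{"gripper":1,"offset":[0,0,66],"rotation":[0,0,0]},{"gripper":1,"offset":[0,0,66],"rotation":[0,0,0]},{"gripper":1,"offset":[0,0,66],"rotation":[0,0,0]}]' 60
python3 -m handwheel '[{"gripper":1,"offset":[0,0,0],"rotation":[0,0,0]},{"gripper":1,"offset":[0,0,0],"rotation":[0,0,0]},{"gripper":1,"offset":[0,1,0],"rotation":[0,0,0]},{"gripper":1,"offset":[0,2,0],"rotation":[0,0,0]},{"gripper":1,"offset":[0,4,0],"rotation":[0,0,0]},{"gripper":1,"offset":[0,6,0],"rotation":[0,0,0]},{"gripper":1,"offset":[0,8,0],"rotation":[0,0,0]},{"gripper":1,"offset":[0,10,0],"rotation":[0,0,0]}]'
```

```text
t: 15.25
tool_pos: [0.5857, -0.1933, 0.0861]
tool_rot: [-0.013, 3.14, -0.001]
contact_force: [-0.1, -0.6, 0.5]
opening: 0.0086
grip_force: 61.2
t: 16.25
tool_pos: [0.5855, -0.1835, 0.0861]
tool_rot: [-0.013, 3.14, -0.002]
contact_force: [-0.6, -5.2, 5.2]
opening: 0.0089
grip_force: 62.0
```

```bash
python3 -m handwheel '[{"gripper":1,"offset":[0,3,0],"rotation":[0,0,0]},{"gripper":1,"offset":[0,6,0],"rotation":[0,0,0]},{"gripper":1,"offset":[0,10,0],"rotation":[0,0,0]},{"gripper":1,"offset":[0,14,0],"rotation":[0,0,0]},{"gripper":1,"offset":[0,18,0],"rotation":[0,0,0]},{"gripper":1,"offset":[0,21,0],"rotation":[0,0,0]},{"gripper":1,"offset":[0,21,0],"rotation":[0,0,0]},{"gripper":1,"offset":[0,21,0],"rotation":[0,0,0]}]'
python3 - <<'E'
from to import *
import cv2
a=ctrl.get_image('scene')['image'][225:325,195:315,::-1];b=ctrl.get_image('top')['image'][145:245,265:365,::-1]
r=lambda x:cv2.resize(x,(400,400),interpolation=cv2.INTER_CUBIC)
cv2.imwrite('pics/both3.png',np.hstack([r(a[:,20:]),r(b)]))
E
```

```text
t: 17.25
tool_pos: [0.5853, -0.1631, 0.0861]
tool_rot: [-0.013, 3.141, -0.004]
contact_force: [-0.2, -7.1, 4.9]
opening: 0.0088
grip_force: 62.0
```

View pics/both3.png

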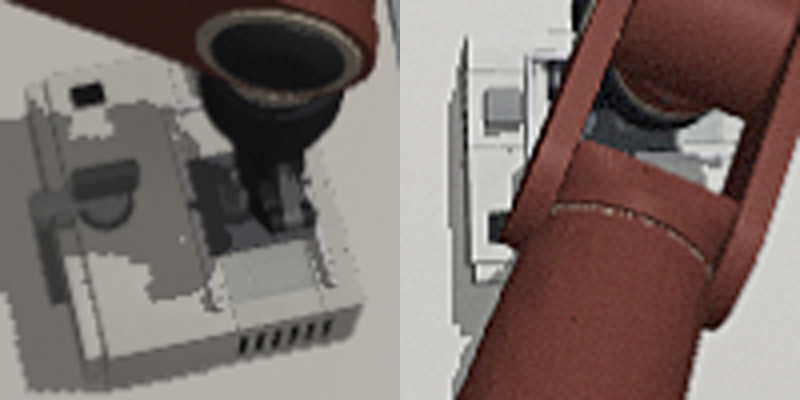

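The window now shows at (265,270) in the scene half, the latch is still locked at (105,180), and the spring force is 7.1 N at about 30 mm of travel, which matches half travel. I'm handing it in while still holding the grip.

```bash
python3 -c "
from station import ctrl
print(ctrl.get_obs()['dq'].round(4)); print(ctrl.finish_job())"
```

```text
[-0.0009 -0.0002 -0.0001  0.0007 -0.0012  0.0011]
the job is handed in; nothing more can be done
None
```

I handed the job in at about 17 s with the drawer home, the latch turned to its stop, and the shutter held by its grip at about 30 mm of its 60 mm travel; the arm stayed clear of the loose items, and the hand-in returned no verdict.

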